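# Pack two takeaway orders at the kitchen counter

### The arm

A 7-joint arm with a two-finger parallel gripper is mounted at the origin on the work surface. World frame = base frame: x ahead of the robot, y to its left, z up, the work surface at z = 0. Lengths are in m, angles in rad, forces in N, time in s.
With the tool pointing down it reaches from about 0.425 to 0.925 m from the base axis. Payload 6.8 kg.
Tool frame: the origin (TCP) lies at the very end of the fingers, on their centre line; the grasp point (between the pads) lies grasp_offset behind it (grasp_offset is the distance from the TCP to the grasp point, in m); z points along the fingers, y is the direction in which the jaws open and shut (so a half turn about z gives the same grasp; the last joint's range is limited). The gripper opens to 85 mm and grips with 20 to 120 N. Pads are 22 mm wide; open, the fingers measure 114 mm over their backs; the gripper's body (76 mm by 85 mm) begins 54 mm behind the grasp point. The pads swing forward as they close: fully open they stand 13 mm farther back than shut.
Start: joints at [-1.322, 0.477, 0.022, 1.555, -0.011, 1.109, -0.083], TCP at [0.236, 0.633, 0.231] pointing down, gripper open.
Joint ranges: [-2.96, 2.96], [-0.34, 2.1], [-1.41, 1.46], [0.24, 2.44], [-1.37, 4.51], [0.17, 1.92], [-2.96, 2.96]. Speed limits (rad/s): [2.39, 2.39, 3.14, 3.14, 3.14, 3.14, 3.14].

### API

Orientations are given as a unit quaternion [w, x, y, z].
In Python, from station import * gives the robot as it stands.
- The arm moves only by the shell command python3 -m handwheel 'ROWS' [FORCE]. ROWS is JSON, one flat list of numbers, 7 for each row, row after row: the shift along the world's x, y, z in cm, then the turn, a rotation vector about the world's x, y, z in degrees, then the opening, from 0 (shut) to 1 (fully open). In form: [tx, ty, tz, ax, ay, az, fingers, tx, ty, tz, ax, ay, az, fingers, ...]. A call has 1 to 8 rows; each row is the pose to reach, as a shift and turn from the pose measured when the call began; what a row does not reach only later rows make up. A row lasts 1/12 s, in which the tool goes at most 41.7 mm and 7.16 degrees, less where a joint would pass 70% of its speed; a pose out of reach is approached as far as the arm can. A call with a gripper value outside its range is refused whole. The fingers move at their own pace and stop on an object; FORCE is the grip in N (left out, the last holds). Time passes only in rows, so rows that repeat a pose let the fingers close. It gives the time, the measured TCP pose, the force and the opening at its end, in the units of the state.
- get_obs(): the state, without advancing time (a new reading comes with each control period).
- read_camera(name): name is "scene" or "top"; returns the picture (480x640x3 uint8, red, green, blue); there is no depth.
- camera_info(name): a dict with "fx", "fy", "cx", "cy" (pixels), "R" (3x3) and "t" (3): a world point X has camera coordinates R X + t. Camera axes: x right, y down, z forward; pixel columns grow to the right and rows downward; lengths in m; the calibration is good to about 2 mm. A picture is of the moment at which its call begins. camera_info takes no time and is no camera call.
- hand_in(): hands the job in, once; it reports no verdict.
The state is a dict: "t": time; "q": joint angles; "joint_vel": joint speeds; "joint_torque": joint torques, N m; "eef_pos": TCP position; "tool_rot": TCP orientation; "contact_force": force on the tool from outside, world axes, zero at the start; "torque": the same for the moment, N m; "gripper_width": opening from 0.0 (shut) to 1.0 (fully open).
Only numpy, scipy, OpenCV 4.12 (cv2) and the standard library are available. Lean on these libraries where they do the work, as an engineer would, in place of code of your own. Each camera call takes 0.05 s, during which the arm holds its last target. There are 200 camera calls.

### The job

Pack the red order first and, once it is complete, the blue one: set the kraft box with that colour of sleeve flat in the middle of the tray of the same colour, lengthwise along the tray, and stand the sauce pot with the same colour of lid in the middle on top of the box. Keep the sauce pots upright all the time, and leave the green box and green pot where they are, for they belong to a later order.

Things in the scene. Friction and masses are not known exactly. Their poses are not given: they have to be found in the camera images.
- tray_red: Shallow red plastic tray fixed to the steel counter, 150 mm long (its x) by 130 mm wide (its y); floor 4 mm thick, rim 4 mm wide and 8 mm high all round. Origin: centre of its underside, on the counter (z = 0); its floor's top is 4 mm above. z up. It starts empty; the two trays stand left and right of the loose things, either way round.
- tray_blue: Shallow blue plastic tray fixed to the steel counter, 150 mm long (its x) by 130 mm wide (its y); floor 4 mm thick, rim 4 mm wide and 8 mm high all round. Origin: centre of its underside, on the counter (z = 0); its floor's top is 4 mm above. z up. It starts empty; the two trays stand left and right of the loose things, either way round.
- box_red: Closed, stiff kraft-brown meal box with a 44 mm wide red paper sleeve round its middle: 100 mm long (its x), 58 mm wide (its y), 48 mm high, flat top, loose, about 220 g. Origin: centre of its underside. z up. The two ends are alike.
- box_blue: Closed, stiff kraft-brown meal box with a 44 mm wide blue paper sleeve round its middle: 100 mm long (its x), 58 mm wide (its y), 48 mm high, flat top, loose, about 220 g. Origin: centre of its underside. z up. The two ends are alike.
- box_green: Closed, stiff kraft-brown meal box with a 44 mm wide green paper sleeve round its middle: 100 mm long (its x), 58 mm wide (its y), 48 mm high, flat top, loose, about 220 g. Origin: centre of its underside. z up. The two ends are alike. Stays where it is.
- pot_red: Closed round white sauce pot with a red lid: straight-sided, 46 mm in diameter (the lid's look is 48 mm), 48 mm high, flat foot and top, rigid, loose, about 90 g. Origin: centre of its foot. z up.
- pot_blue: Closed round white sauce pot with a blue lid: straight-sided, 46 mm in diameter (the lid's look is 48 mm), 48 mm high, flat foot and top, rigid, loose, about 90 g. Origin: centre of its foot. z up.
- pot_green: Closed round white sauce pot with a green lid: straight-sided, 46 mm in diameter (the lid's look is 48 mm), 48 mm high, flat foot and top, rigid, loose, about 90 g. Origin: centre of its foot. z up. Stays where it is.
Not all that is in view belongs to the job. What is shaped like the pot_blue but purple is not meant. Leave any turquoise or yellow look-alike of the box_blue alone.

How it is judged:
By the outcome, as a careful person would: the job done as asked, in the order asked, and still so for the second after the job is handed in, with the robot touching nothing.
It also fails if it takes over 106 s, if anything falls off the work surface, if the arm or the gripper's body presses on something with over 40 N, if the wrist force passes 120 N, or if a joint passes its speed limit or range.

## Working session

There is one attempt and no reset: what is moved stays moved. The work goes in short steps, Python scripts to look and compute and a shell command to move; the robot and the scene stay as the last step left them, time stands still between calls to the robot, and variables do not carry over. Pictures are saved under pics/ and viewed, on a budget of 14 in all, crops included, one or two more only if the job needs it, and the job is handed in when it is done.

```bash
mkdir -p pics; ls
python3 - <<'E'
from station import *
import cv2
o=get_obs(); print({k:o[k] for k in('t','eef_pos','tool_rot','gripper_width','contact_force')})
for n in('scene','top'):
    cv2.imwrite(f'pics/{n}0.png',read_camera(n)[:,:,::-1]); print(n,camera_info(n))
try: print(grasp_offset)
except Exception as e: print(e)
E
```

```text
pics
{'t': 0.0, 'eef_pos': array([0.23555883, 0.63190535, 0.23031422]), 'tool_rot': array([-1.03494115e-04,  1.77453919e-01,  9.84128656e-01, -9.40748567e-04]), 'gripper_width': 0.9997233622019239, 'contact_force': array([-0.69458572,  0.49085838, -0.7669228 ])}
scene {'fx': 458.8885659435199, 'fy': 458.8885659435199, 'cx': 322.3715956702753, 'cy': 243.17933954802513, 'R': array([[ 0.59911553,  0.80060592,  0.00952601],
       [ 0.62125034, -0.45732758, -0.63631714],
       [-0.50508276,  0.38714552, -0.77136875]]), 't': array([-0.36094213, -0.39233405,  1.25508075])}
top {'fx': 583.8977021132978, 'fy': 583.8977021132978, 'cx': 325.93711837500837, 'cy': 233.83975836639542, 'R': array([[ 0.01083234, -0.99984881, -0.01360234],
       [-0.98254989, -0.00811693, -0.18582203],
       [ 0.18568353,  0.01537786, -0.98248926]]), 't': array([-0.02644728,  0.63216806,  1.28309703])}
0.0187
```

View pics/top0.png

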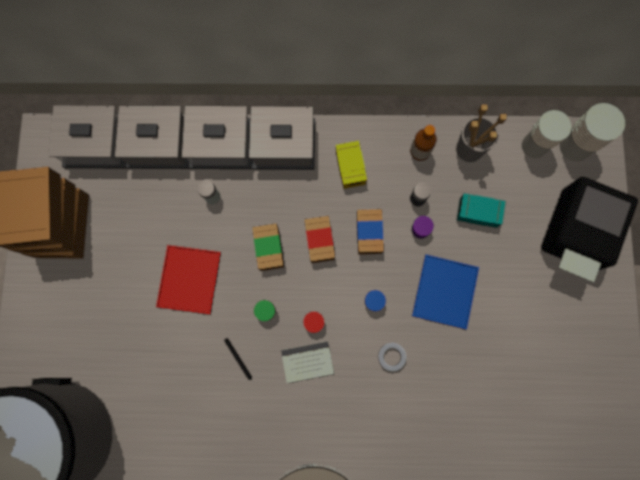

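View pics/scene0.png

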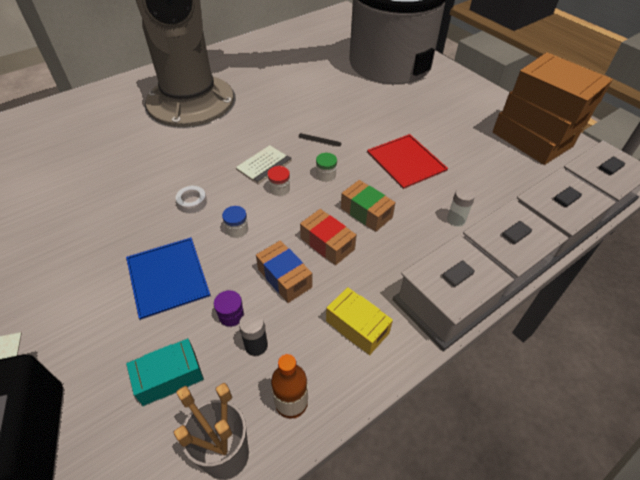

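The top view shows, as candidates:
- **Boxes:** green (268,247), red (320,240) and blue (370,230) have kraft ends with a coloured sleeve. Turquoise (482,210) and yellow (351,163) are plain look-alikes.
- **Pots:** green (264,311), red (314,323) and blue (375,301). Purple (423,227) is the decoy.
- **Trays:** red (189,280) and blue (446,292).

The fits are the sleeved red and blue boxes and the red- and blue-lidded pots. Next I'll measure them and confirm with a crop.

```bash
cat > h.py <<'E'
from station import *
import cv2, numpy as np
HUE={'red':[(0,6),(174,180)],'blue':[(106,122)],'green':[(50,75)]}
def cast(n,uv,z):
    c=camera_info(n);R=np.array(c['R']);t=np.array(c['t']);C=-R.T@t
    uv=np.atleast_2d(np.asarray(uv,float))
    d=np.c_[(uv[:,0]-c['cx'])/c['fx'],(uv[:,1]-c['cy'])/c['fy'],np.ones(len(uv))]@R
    return C+d*((z-C[2])/d[:,2])[:,None]
def proj(n,X):
    c=camera_info(n);p=np.atleast_2d(X)@np.array(c['R']).T+np.array(c['t'])
    return np.c_[p[:,0]/p[:,2]*c['fx']+c['cx'],p[:,1]/p[:,2]*c['fy']+c['cy']]
def blobs(img,col,vmin=60,amin=80):
    hsv=cv2.cvtColor(img,cv2.COLOR_RGB2HSV)
    m=sum(cv2.inRange(hsv,(a,150,vmin),(b,255,255)) for a,b in HUE[col])
    cs,_=cv2.findContours(m,cv2.RETR_EXTERNAL,cv2.CHAIN_APPROX_NONE)
    return [(c[:,0,:],cv2.contourArea(c)) for c in sorted(cs,key=cv2.contourArea,reverse=True) if cv2.contourArea(c)>amin]
def rect(n,pts,z):
    P=cast(n,pts,z)[:,:2]*1000
    (x,y),(a,b),th=cv2.minAreaRect(P.astype(np.float32))
    if a<b:a,b,th=b,a,th+90
    return np.round([x,y,a,b,(th+90)%180-90],1)
E
python3 - <<'E'
from h import *
for n in('top','scene'):
    img=cv2.imread(f'pics/{n}0.png')[:,:,::-1].copy()
    c=camera_info(n);print(n,'C',(-c['R'].T@c['t']).round(3))
    for col in HUE:
        for p,a in blobs(img,col):
            print(col,p.mean(0).round(),a,'z8',rect(n,p,.006),'z48',rect(n,p,.048))
print('base',proj('top',[0,0,0]),'kettle', cast('top',[[55,430],[110,430],[52,385]],.2).round(2))
img=cv2.imread('pics/top0.png');cv2.imwrite('pics/crop.png',cv2.resize(img[140:380,150:500],None,fx=2.2,fy=2.2,interpolation=cv2.INTER_CUBIC))
E
```

```text
top C [ 0.383 -0.041  1.378]
red [188. 279.] 3244.0 z8 [530.9 304.6 148.  128.5  -6.9] z48 [526.4 294.  143.5 124.5  -6.9]
red [319. 238.] 382.0 z8 [633.2  -3.7  57.7  42.5 -80.9] z48 [625.5  -4.9  55.9  41.2 -80.9]
red [313. 322.] 297.5 z8 [434.2   7.7  46.   44.1  45.9] z48 [432.6   6.2  44.6  42.7  45.9]
blue [445. 292.] 3211.0 z8 [ 508.2 -300.4  146.   124.7  -13.2] z48 [ 504.4 -292.5  141.5  120.9  -13.2]
blue [370. 230.] 333.5 z8 [ 653.9 -123.7   55.3   36.6  -89.5] z48 [ 645.6 -121.2   53.6   35.4  -89.5]
blue [375. 300.] 260.0 z8 [ 484.8 -134.8   43.2   42.6  -44.9] z48 [ 481.7 -132.    41.9   41.3  -44.9]
green [268. 246.] 306.5 z8 [613.1 118.9  55.9  35.5 -79.9] z48 [606.1 114.   54.1  34.4 -79.9]
green [264. 310.] 234.5 z8 [459.6 122.6  41.7  39.2  46.3] z48 [457.2 117.6  40.4  38.   46.3]
scene C [ 1.094 -0.376  0.722]
red [407. 160.] 2190.5 z8 [536.  300.4 151.2 130.5  -6.8] z48 [568.7 260.7 142.4 122.8  -6.8]
red [324. 235.] 654.5 z8 [605.    1.4  99.5  57.9 -66.5] z48 [633.7 -20.7  93.6  54.5 -66.5]
red [278. 174.] 261.5 z8 [398.4  24.5  55.3  46.4 -34.1] z48 [439.2   1.   52.1  43.7 -34.1]
blue [166. 278.] 4242.5 z8 [ 512.1 -303.5  150.9  127.7  -13.2] z48 [ 546.3 -307.8  142.   120.2  -13.2]
blue [282. 264.] 510.0 z8 [ 619.4 -110.4   60.8   42.1  -87.8] z48 [ 647.2 -126.    57.3   39.7  -87.8]
blue [234. 215.] 274.0 z8 [ 449.6 -121.2   47.3   46.3  -20.8] z48 [ 487.4 -136.2   44.6   43.6  -20.8]
base [[313.90177958 521.5198543 ]] kettle [[0.21 0.5  0.2 ]
 [0.22 0.39 0.2 ]
 [0.3  0.51 0.2 ]]
```

View pics/crop.png

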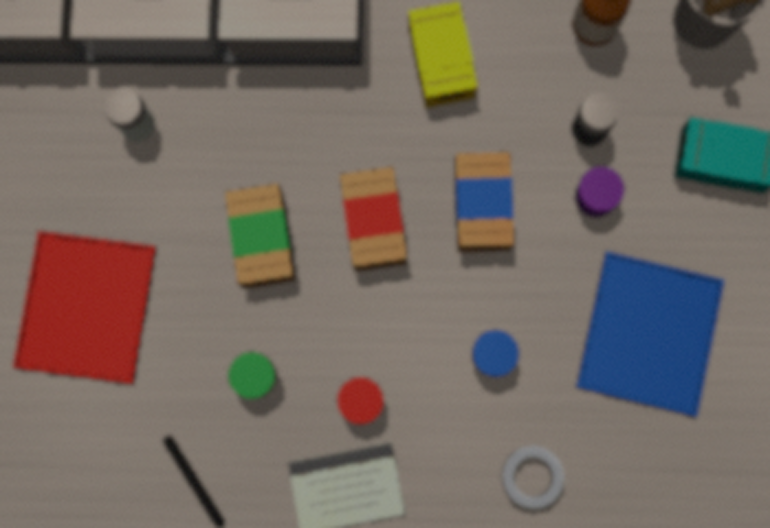

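The crop confirms it. Red, blue and green boxes have kraft ends and sleeves at crop (372,218), (484,200) and (260,233), with pots red (361,401), blue (495,354) and purple decoy (600,190). Box long axes run along world x. The kettle is near the start pose, so I'll go outwards first.

```bash
python3 -m handwheel '[8,0,6,0,0,10,1, 18,0,8,0,0,20,1, 26,0,8,0,0,29.5,1, 26,0,8,0,0,29.5,1, 26,0,8,0,0,29.5,1, 26,0,8,0,0,29.5,1, 26,0,8,0,0,29.5,1, 26,0,8,0,0,29.5,1]'
```

```text
t: 0.77
eef_pos: [0.5038, 0.6284, 0.3099]
tool_rot: [0.002, -0.075, 0.997, -0.002]
contact_force: [0.5, -0.9, -0.3]
gripper_width: 1.001
```

```bash
python3 -m handwheel '[6,-32,-4,0,0,0.5,1, 6,-32,-4,0,0,0.5,1, 6,-32,-4,0,0,0.5,1, 6,-32,-4,0,0,0.5,1, 6,-32,-4,0,0,0.5,1, 6,-32,-4,0,0,0.5,1, 6,-32,-4,0,0,0.5,1, 6,-32,-4,0,0,0.5,1]'
python3 -m handwheel '[6.4,-31.4,-10,0,0,0.5,1, 6.4,-31.4,-10,0,0,0.5,1, 6.4,-31.4,-10,0,0,0.5,1, 6.4,-31.4,-10,0,0,0.5,1, 6.4,-31.4,-10,0,0,0.5,1, 6.4,-31.4,-10,0,0,0.5,1, 6.4,-31.4,-10,0,0,0.5,1, 6.4,-31.4,-10,0,0,0.5,1]'
python3 - <<'E'
from h import *
o=get_obs();print(o['t'],o['eef_pos'],o['tool_rot'])
for n in('scene','top'): cv2.imwrite(f'pics/{n}1.png',read_camera(n)[:,:,::-1]);print(n,proj(n,o['eef_pos']))
E
```

```text
t: 1.43
eef_pos: [0.563, 0.3065, 0.2693]
tool_rot: [0.002, -0.079, 0.997, -0.002]
contact_force: [0.1, 0.3, 0.1]
gripper_width: 0.999
t: 2.1
eef_pos: [0.6257, -0.0048, 0.1697]
tool_rot: [0.002, -0.084, 0.996, -0.002]
contact_force: [0.4, 0.2, -0.8]
gripper_width: 1.003
2.1 [ 0.62566101 -0.00478596  0.16966087] [ 0.00163586 -0.0840057   0.99646203 -0.00194664]
scene [[329.02184035 180.91377907]]
top [[317.79223466 227.17746037]]
```

View pics/scene1.png

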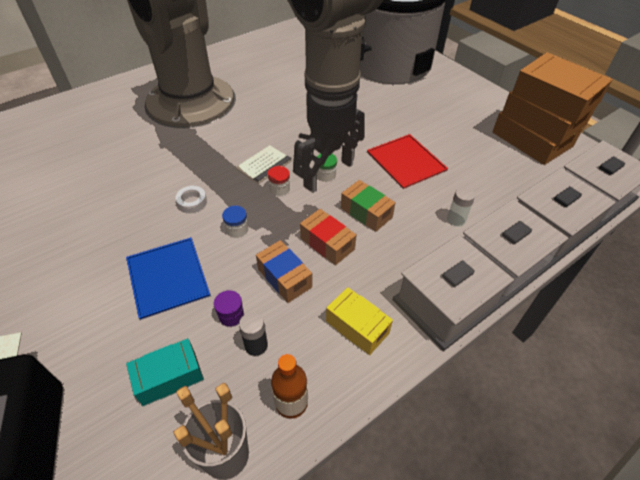

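The fingertips straddle scene (331,175), just above the red box, matching the projected TCP. Now I'll descend and grip.

```bash
python3 -m handwheel '[0.2,-0.1,-4,0,0,0.5,1, 0.2,-0.1,-7,0,0,0.5,1, 0.2,-0.1,-10,0,0,0.5,1, 0.2,-0.1,-12,0,0,0.5,1, 0.2,-0.1,-14,0,0,0.5,1, 0.2,-0.1,-15.5,0,0,0.5,1, 0.2,-0.1,-16,0,0,0.5,1, 0.2,-0.1,-16,0,0,0.5,1]' 30
python3 -m handwheel '[0,0,0,0,0,0,0, 0,0,0,0,0,0,0, 0,0,0,0,0,0,0, 0,0,0,0,0,0,0, 0,0,0,0,0,0,0, 0,0,0,0,0,0,0, 0,0,0,0,0,0,0, 0,0,0,0,0,0,0]' 30
```

```text
t: 2.87
eef_pos: [0.6251, -0.0136, 0.0065]
tool_rot: [-0.002, -0.083, 0.997, -0.004]
contact_force: [-0.6, -0.0, 0.8]
gripper_width: 0.999
t: 3.53
eef_pos: [0.6261, -0.0131, 0.0078]
tool_rot: [-0.001, -0.083, 0.997, -0.004]
contact_force: [-1.8, 2.0, 6.8]
gripper_width: 0.675
```

```bash
python3 -m handwheel '[0,0,1,0,0,0,0, 0,0,3,0,0,0,0, 0,0,6,0,0,0,0, 0,0,9,0,0,0,0, 0,0,12,0,0,0,0, 0,0,12,0,0,0,0, 0,0,12,0,0,0,0, 0,0,12,0,0,0,0]' 40
python3 - <<'E'
from h import *
o=get_obs();print(o['t'],o['eef_pos'],o['tool_rot'])
for n in('scene',): cv2.imwrite(f'pics/{n}2.png',read_camera(n)[:,:,::-1]);print(n,proj(n,o['eef_pos']))
E
```

```text
t: 4.2
eef_pos: [0.6252, -0.0134, 0.1274]
tool_rot: [-0.002, -0.083, 0.997, -0.004]
contact_force: [-0.9, 0.3, -2.2]
gripper_width: 0.673
4.2 [ 0.62524086 -0.01335609  0.12741384] [-0.00150509 -0.08265434  0.99656816 -0.00422928]
scene [[324.66110931 199.87769266]]
```

View pics/scene2.png

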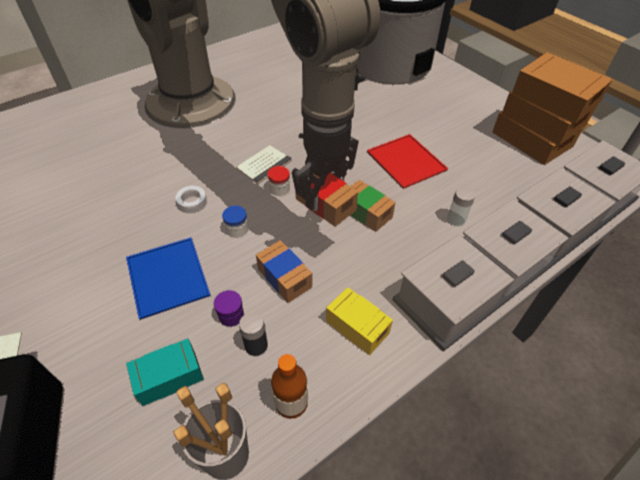

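The box is gripped level at scene (335,195). Moving over the red tray.

```bash
python3 -m handwheel '[-1.2,3.9,0,0,0,-2,0, -2.4,7.9,0,0,0,-4,0, -3.6,11.9,0,0,0,-6,0, -4.7,15.8,0,0,0,-8,0, -5.8,19.8,0,0,0,-10,0, -7,23.7,0,0,0,-12,0, -8.1,27.7,0,0,0,-14,0, -9.3,31.6,0,0,0,-16.3,0]'
python3 -m handwheel '[0,0,0,0,0,0,0, 0,0,0,0,0,0,0, 0,0,0,0,0,0,0, 0,0,0,0,0,0,0]'
python3 - <<'E'
from h import *
o=get_obs();print(o['t'],o['eef_pos'],o['tool_rot'])
E
```

```text
t: 4.92
eef_pos: [0.5299, 0.3039, 0.1248]
tool_rot: [-0.004, 0.06, 0.998, -0.005]
contact_force: [1.6, 1.3, -3.2]
gripper_width: 0.677
t: 5.25
eef_pos: [0.5301, 0.3017, 0.1238]
tool_rot: [-0.005, 0.061, 0.998, -0.006]
contact_force: [-0.1, -0.3, -1.5]
gripper_width: 0.676
5.25 [0.53013225 0.30168618 0.12381384] [-0.00456607  0.06117976  0.99809808 -0.00603336]
```

```bash
python3 -m handwheel '[0.2,0.1,-2,0.6,-0.6,0.2,0, 0.2,0.1,-4,0.6,-0.6,0.2,0, 0.2,0.1,-6,0.6,-0.6,0.2,0, 0.2,0.1,-7.5,0.6,-0.6,0.2,0, 0.2,0.1,-9,0.6,-0.6,0.2,0, 0.2,0.1,-9,0.6,-0.6,0.2,0, 0.2,0.1,-9,0.6,-0.6,0.2,0, 0.2,0.1,-9,0.6,-0.6,0.2,0]'
python3 - <<'E'
from h import *
o=get_obs();print(o['t'],o['eef_pos'],o['tool_rot'])
for n in('scene','top'): cv2.imwrite(f'pics/{n}3.png',read_camera(n)[:,:,::-1]);print(n,proj(n,o['eef_pos']))
a=cv2.imread('pics/scene3.png')[80:230,310:510];b=cv2.imread('pics/top3.png')[200:350,110:310]
cv2.imwrite('pics/c3.png',np.vstack([cv2.resize(a,None,fx=2,fy=2),cv2.resize(b,None,fx=2,fy=2)]))
E
```

```text
t: 5.92
eef_pos: [0.5332, 0.3018, 0.0345]
tool_rot: [0.001, 0.06, 0.998, -0.0]
contact_force: [0.8, -0.5, -1.9]
gripper_width: 0.675
5.9167 [0.53315331 0.30177607 0.03453897] [ 8.16777860e-04  6.03248450e-02  9.98178370e-01 -4.32827636e-04]
scene [[407.84349887 148.88366957]]
top [[186.57862071 276.7648039 ]]
```

View pics/c3.png

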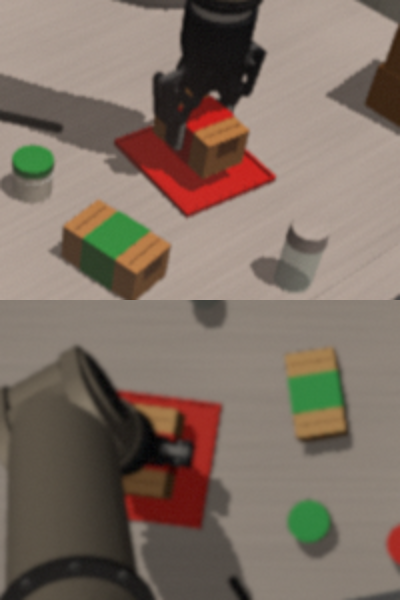

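The box hovers centred over the red tray (crop, scene (205,140); top (150,450)). Lowering and releasing.

```bash
python3 -m handwheel '[0,0.1,-0.7,0,0,0,0, 0,0.1,-1.4,0,0,0,0, 0,0.1,-1.9,0,0,0,0, 0,0.1,-2.2,0,0,0,0, 0,0.1,-2.2,0,0,0,0, 0,0.1,-2.2,0,0,0,0]'
python3 -m handwheel '[0,0,0,0,0,0,1, 0,0,0,0,0,0,1, 0,0,0,0,0,0,1, 0,0,0,0,0,0,1, 0,0,0,0,0,0,1]'
python3 -m handwheel '[0,0,3,0,0,0,1, 0,0,7,0,0,0,1, 0,0,11,0,0,0,1, 0,0,15,0,0,0,1, -4,-10,15,0,0,0,1, -8,-18,15,0,0,0,1, -9,-20,15,0,0,0,1, -9,-20,15,0,0,0,1]'
```

```text
t: 6.52
eef_pos: [0.533, 0.3035, 0.0127]
tool_rot: [0.001, 0.06, 0.998, -0.0]
contact_force: [0.1, -0.7, -2.6]
gripper_width: 0.672
t: 6.93
eef_pos: [0.5332, 0.3036, 0.0129]
tool_rot: [0.001, 0.06, 0.998, 0.0]
contact_force: [0.2, -1.0, 0.3]
gripper_width: 0.998
t: 7.6
eef_pos: [0.4645, 0.15, 0.1633]
tool_rot: [0.002, 0.06, 0.998, 0.0]
contact_force: [1.1, 0.0, -0.0]
gripper_width: 1.002
```

```bash
python3 -m handwheel '[-2.7,-14.5,0,0,0,0,1, -2.7,-14.5,0,0,0,0,1, -2.7,-14.5,0,0,0,0,1, -2.7,-14.5,0,0,0,0,1, -2.7,-14.5,0,0,0,0,1, -2.7,-14.5,0,0,0,0,1]'
python3 - <<'E'
from h import *
o=get_obs();print(o['t'],o['eef_pos'],o['tool_rot'])
for n in('scene','top'):
    im=read_camera(n);cv2.imwrite(f'pics/{n}4.png',im[:,:,::-1])
    for p,a in blobs(im,'red'): print(n,p.mean(0).round(),a,'z5',rect(n,p,.005),'z48',rect(n,p,.048),'z52',rect(n,p,.052))
    # kraft ends of box on the tray
    hsv=cv2.cvtColor(im,cv2.COLOR_RGB2HSV);m=cv2.inRange(hsv,(8,90,60),(20,230,255))
    cs,_=cv2.findContours(m,0,1)
    for c in cs:
        if 60<cv2.contourArea(c)<2000: print('kraft',c[:,0].mean(0).round(),cv2.contourArea(c),cast(n,c[:,0].mean(0),.05).round(3))
a=cv2.imread('pics/scene4.png')[80:230,310:510];b=cv2.imread('pics/top4.png')[200:350,110:310]
cv2.imwrite('pics/c4.png',np.vstack([cv2.resize(a,None,fx=2,fy=2),cv2.resize(b,None,fx=2,fy=2)]))
E
```

```text
t: 8.1
eef_pos: [0.4373, 0.0037, 0.1636]
tool_rot: [0.002, 0.061, 0.998, 0.0]
contact_force: [0.4, 1.5, 0.7]
gripper_width: 0.997
8.1 [0.43733614 0.0036962  0.16360717] [1.92812951e-03 6.14672194e-02 9.98107160e-01 4.00307002e-04]
scene [407. 161.] 1434.5 z5 [535.6 304.4 151.3 137.1  -6.9] z48 [569.1 263.6 142.2 128.9  -6.9] z52 [572.2 259.8 141.4 128.1  -6.9]
scene [278. 174.] 267.5 z5 [396.8  24.3  55.5  48.6 -34.1] z48 [ 4.386e+02  2.000e-01  5.210e+01  4.570e+01 -3.410e+01] z52 [442.5  -2.   51.8  45.4 -34.1]
kraft [207. 422.] 1539.0 [[ 0.821 -0.371  0.05 ]]
kraft [288. 379.] 1225.5 [[ 0.838 -0.242  0.05 ]]
kraft [295. 283.] 799.0 [[ 0.698 -0.133  0.05 ]]
kraft [268. 256.] 358.0 [[ 0.619 -0.138  0.05 ]]
kraft [380. 213.] 586.5 [[0.66  0.102 0.05 ]]
kraft [351. 195.] 323.0 [[0.586 0.086 0.05 ]]
kraft [417. 160.] 553.0 [[0.588 0.275 0.05 ]]
kraft [396. 141.] 233.0 [[0.509 0.284 0.05 ]]
top [188. 279.] 3243.0 z5 [531.2 304.8 148.1 128.5  -7.1] z48 [526.5 294.  143.4 124.5  -7.1] z52 [526.1 293.  143.  124.1  -7.1]
kraft [182. 292.] 322.0 [[0.498 0.307 0.05 ]]
kraft [270. 262.] 291.0 [[0.567 0.107 0.05 ]]
kraft [188. 260.] 297.0 [[0.57  0.296 0.05 ]]
kraft [ 54. 253.] 68.0 [[0.583 0.608 0.05 ]]
kraft [ 41. 247.] 75.5 [[0.598 0.641 0.05 ]]
kraft [370. 246.] 290.5 [[ 0.606 -0.123  0.05 ]]
kraft [265. 230.] 227.0 [[0.642 0.121 0.05 ]]
kraft [369. 214.] 228.5 [[ 0.681 -0.12   0.05 ]]
kraft [ 76. 204.] 67.5 [[0.701 0.568 0.05 ]]
kraft [ 62. 194.] 72.0 [[0.724 0.603 0.05 ]]
kraft [425. 137.] 362.0 [[ 0.87  -0.254  0.05 ]]
kraft [482. 130.] 219.5 [[ 0.889 -0.39   0.05 ]]
```

View pics/c4.png

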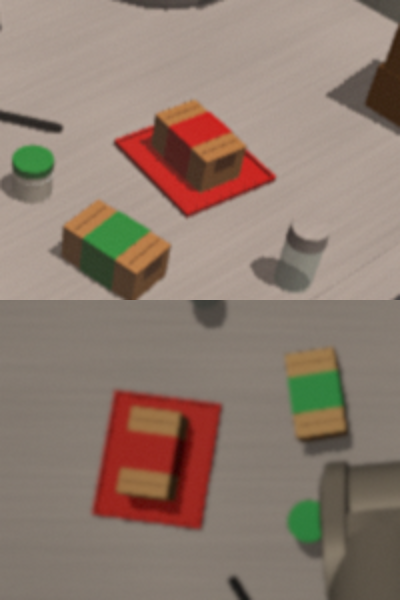

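The red box sits flat inside the red tray, aligned with it: crop top view box (150,452), tray (158,460). I'll refine the offset using only the bright top faces.

Run:
```python
from h import *
for n,roi in(('top',(150,240,235,320)),('scene',(360,125,440,190))):
    im=cv2.imread(f'pics/{n}4.png');hsv=cv2.cvtColor(im,cv2.COLOR_BGR2HSV)
    x0,y0,x1,y1=roi
    H=hsv[y0:y1,x0:x1]; k=cv2.inRange(H,(8,80,40),(20,240,255))
    v=H[...,2][k>0]; t,_=cv2.threshold(v.reshape(-1,1),0,255,cv2.THRESH_OTSU);print(n,'V pct',np.percentile(v,[5,25,50,75,95]),t)
    for thr in (t,t+10):
        m=k&cv2.inRange(H[...,2],float(thr),255); ys,xs=np.nonzero(cv2.morphologyEx(m,2,np.ones((2,2),np.uint8)))
        print(thr,rect(n,np.c_[xs+x0,ys+y0],.052))
    im=cv2.cvtColor(im,cv2.COLOR_BGR2RGB)
    print('lid',[rect(n,p,.048) for p,a in blobs(im,'red',vmin=110) if a<320])
    hs=[p for p,a in blobs(im,'red',vmin=40) if a>1200]
    if hs: # tray corners by approx
        print('tray',rect(n,hs[0],.006))
```

```text
top V pct [ 48.6 144.  152.  155.  156. ] 105.0
105.0 [531.4 301.5 101.9  58.6  -7.3]
115.0 [531.9 301.9 101.   57.4  -6.9]
lid []
tray [531.  304.6 148.  128.4  -7.1]
scene V pct [ 68.  76. 111. 180. 186.] 130.0
130.0 [540.4 222.4 218.8 102.5  88.5]
140.0 [540.4 222.4 218.8 102.5  88.5]
lid [array([533.3, 303.3,  58.9,  43.5,  84.3]), array([437.3,   1.1,  48.9,  45.7, -34.1])]
tray [536.4 303.5 151.1 136.9  -6.9]
```

Box vs tray in the same view: (+1, −3) mm (top) and (+1, −2) mm (scene), yaw within 0.3°, size 101×57 as it should be. Good. Next, the red pot, at the mean of both views (435, 3.6).

```bash
python3 -m handwheel '[-0.2,0,-4,0,0,0,1, -0.2,0,-7,0,0,0,1, -0.2,0,-10,0,0,0,1, -0.2,0,-12,0,0,0,1, -0.2,0,-14,0,0,0,1, -0.2,0,-15.2,0,0,0,1, -0.2,0,-15.2,0,0,0,1, -0.2,0,-15.2,0,0,0,1]' 25
python3 -m handwheel '[0,0,0,0,0,0,0, 0,0,0,0,0,0,0, 0,0,0,0,0,0,0, 0,0,0,0,0,0,0, 0,0,0,0,0,0,0, 0,0,0,0,0,0,0, 0,0,0,0,0,0,0, 0,0,0,0,0,0,0]' 25
```

```text
t: 8.87
eef_pos: [0.4359, 0.0072, 0.0111]
tool_rot: [0.001, 0.058, 0.998, 0.001]
contact_force: [0.3, -0.2, 0.8]
gripper_width: 1.002
t: 9.53
eef_pos: [0.4366, 0.0075, 0.012]
tool_rot: [0.002, 0.058, 0.998, 0.001]
contact_force: [-1.4, 0.4, 5.4]
gripper_width: 0.533
```

```bash
python3 -m handwheel '[0,0,1,0,0,0,0, 0,0,3,0,0,0,0, 0,0,6,0,0,0,0, 0,0,9,0,0,0,0, 0,0,12,0,0,0,0, 0,0,15,0,0,0,0, 0,0,15,0,0,0,0, 0,0,15,0,0,0,0]' 30
python3 - <<'E'
from h import *
o=get_obs();print(o['t'],o['eef_pos'],o['tool_rot'])
for n in('scene',): cv2.imwrite(f'pics/{n}5.png',read_camera(n)[:,:,::-1]);print(n,proj(n,o['eef_pos']))
a=cv2.imread('pics/scene5.png')[20:220,200:400];cv2.imwrite('pics/c5.png',cv2.resize(a,None,fx=2,fy=2))
E
```

```text
t: 10.2
eef_pos: [0.4378, 0.0079, 0.1638]
tool_rot: [0.004, 0.058, 0.998, 0.002]
contact_force: [-0.5, 0.5, -0.4]
gripper_width: 0.531
10.2 [0.43778411 0.00786065 0.16376169] [0.00434364 0.05794338 0.99830869 0.00186005]
scene [[276.61527261 128.21116761]]
```

View pics/c5.png

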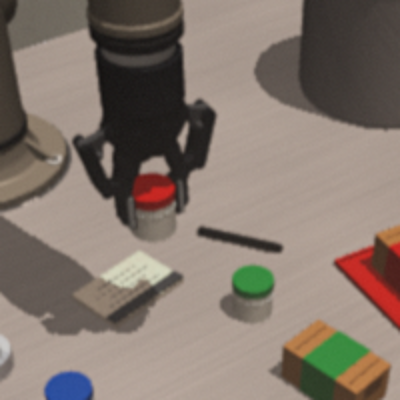

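The pot is held upright (crop (153,205)), opening 45 mm. Carrying it over the red box at 15 cm height.

```bash
python3 -m handwheel '[1.2,3.7,0,0,0,0,0, 2.4,7.4,0,0,0,0,0, 3.6,11.1,0,0,0,0,0, 4.8,14.8,0,0,0,0,0, 6,18.5,0,0,0,0,0, 7.2,22.2,0,0,0,0,0, 8.4,25.9,0,-0.2,0.5,0,0, 9.6,29.6,0,-0.2,0.5,0,0]'
python3 -m handwheel '[0,0,-1,0,0,0,0, 0,0,-2,0,0,0,0, 0,0,-4,0,0,0,0, 0,0,-6,0,0,0,0, 0,0,-7,0,0,0,0, 0,0,-7,0,0,0,0, 0,0,-7,0,0,0,0]'
python3 - <<'E'
from h import *
o=get_obs();print(o['t'],o['eef_pos'],o['tool_rot'])
for n in('scene',): cv2.imwrite(f'pics/{n}6.png',read_camera(n)[:,:,::-1]);print(n,proj(n,o['eef_pos']))
a=cv2.imread('pics/scene6.png')[70:220,320:470];cv2.imwrite('pics/c6.png',cv2.resize(a,None,fx=3,fy=3))
E
```

```text
t: 10.92
eef_pos: [0.5319, 0.305, 0.16]
tool_rot: [-0.003, 0.058, 0.998, -0.002]
contact_force: [1.6, 0.4, -0.3]
gripper_width: 0.531
t: 11.5
eef_pos: [0.5314, 0.3035, 0.0891]
tool_rot: [-0.004, 0.058, 0.998, -0.003]
contact_force: [0.7, -0.2, -0.0]
gripper_width: 0.531
11.5 [0.53135269 0.30354195 0.08908389] [-0.00397356  0.05846645  0.9982778  -0.0027062 ]
scene [[411.56358831 128.96274313]]
```

View pics/c6.png

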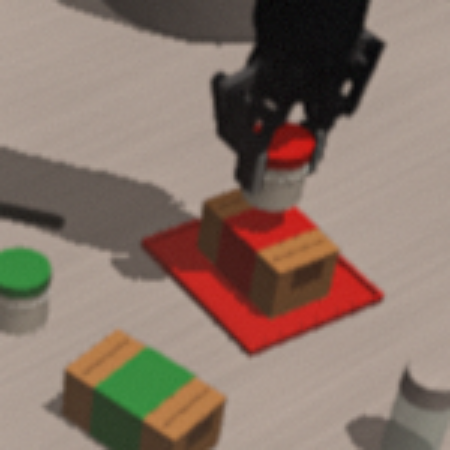

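```bash
python3 -m handwheel '[0.3,0,-0.6,0.3,-0.5,0,0, 0.3,0,-1.2,0.3,-0.5,0,0, 0.3,0,-1.8,0.3,-0.5,0,0, 0.3,0,-2.2,0.3,-0.5,0,0, 0.3,0,-2.4,0.3,-0.5,0,0, 0.3,0,-2.4,0.3,-0.5,0,0, 0.3,0,-2.4,0.3,-0.5,0,0]'
```

```text
t: 12.13
eef_pos: [0.535, 0.3043, 0.0661]
tool_rot: [0.001, 0.058, 0.998, 0.001]
contact_force: [-0.4, -0.0, -0.7]
gripper_width: 0.53
```

```bash
python3 -m handwheel '[0,0,-0.1,0,0,0,0, 0,0,-0.2,0,0,0,0, 0,0,-0.2,0,0,0,0, 0,0,-0.2,0,0,0,0]'
python3 -m handwheel '[0,0,0,0,0,0,0.6, 0,0,0,0,0,0,0.7, 0,0,0,0,0,0,0.85, 0,0,0,0,0,0,1, 0,0,0,0,0,0,1, 0,0,0,0,0,0,1]'
python3 -m handwheel '[0,0,2,0,0,0,1, 0,0,5,0,0,0,1, 0,0,9,0,0,0,1, 0,0,13,0,0,0,1, 2,-4,13,0,0,2,1, 4,-8,13,0,0,4,1, 6,-12,13,0,0,7,1, 6,-12,13,0,0,7,1]'
python3 -m handwheel '[6,-30,0,0,0,0,1, 6,-30,0,0,0,0,1, 6,-30,0,0,0,0,1, 6,-30,0,0,0,0,1, 6,-30,0,0,0,0,1, 6,-30,0,0,0,0,1, 6,-30,0,0,0,0,1, 6,-30,0,0,0,0,1]'
python3 - <<'E'
from h import *
o=get_obs();print(o['t'],o['eef_pos'],o['tool_rot'])
for n in('scene','top'):
    im=read_camera(n);cv2.imwrite(f'pics/{n}7.png',im[:,:,::-1])
    for c in('red','blue'):
        for p,a in blobs(im,c,vmin=110): print(n,c,p.mean(0).round(),a,'z48',rect(n,p,.048),'z100',rect(n,p,.1))
a=cv2.imread('pics/scene7.png')[70:220,310:510];b=cv2.imread('pics/top7.png')[200:350,110:310]
cv2.imwrite('pics/c7.png',np.vstack([cv2.resize(a,None,fx=2,fy=2),cv2.resize(b,None,fx=2,fy=2)]))
E
```

```text
t: 12.47
eef_pos: [0.5351, 0.3043, 0.0641]
tool_rot: [0.001, 0.058, 0.998, 0.001]
contact_force: [-0.3, 0.2, -1.1]
gripper_width: 0.53
t: 12.97
eef_pos: [0.5351, 0.3043, 0.0642]
tool_rot: [0.001, 0.058, 0.998, 0.001]
contact_force: [0.1, -0.5, 0.1]
gripper_width: 1.002
t: 13.63
eef_pos: [0.5985, 0.1752, 0.1949]
tool_rot: [0.002, 0.001, 1.0, -0.001]
contact_force: [0.4, -1.0, 0.2]
gripper_width: 0.999
t: 14.3
eef_pos: [0.6582, -0.1313, 0.1951]
tool_rot: [0.003, 0.004, 1.0, -0.003]
contact_force: [0.3, -1.4, 0.2]
gripper_width: 1.001
14.3 [ 0.65818346 -0.13131819  0.19509516] [ 0.00257891  0.00366247  0.9999866  -0.00259392]
scene red [407. 166.] 932.0 z48 [568.8 261.  142.2 122.   -7. ] z100 [609.3 211.9 131.2 112.6  -7. ]
scene red [413. 128.] 202.5 z48 [490.7 356.9  52.   50.5 -73.7] z100 [537.2 300.3  48.   46.6 -73.7]
scene blue [165. 279.] 4008.5 z48 [ 545.5 -307.5  140.3  120.2  -13.3] z100 [ 587.8 -312.8  129.5  110.9  -13.3]
scene blue [282. 264.] 508.0 z48 [ 647.2 -125.9   57.1   39.7  -87.8] z100 [ 681.7 -145.3   52.7   36.6  -87.8]
top red [188. 280.] 3239.5 z48 [526.5 294.  143.2 124.5  -7. ] z100 [520.9 280.9 137.6 119.7  -7. ]
top blue [447. 291.] 3010.0 z48 [ 504.2 -292.5  141.   120.8  -13.2] z100 [ 499.4 -282.7  135.5  116.   -13.2]
```

View pics/c7.png

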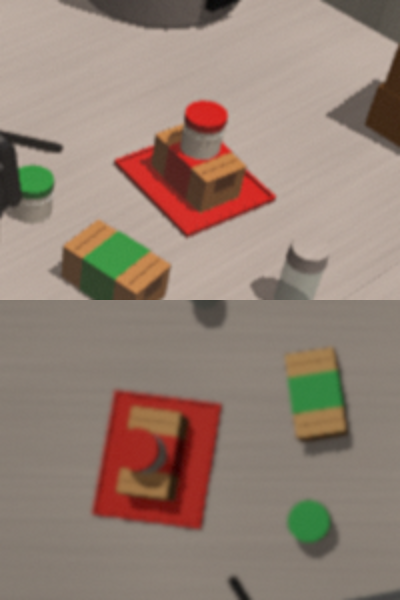

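The red order is complete: the lid (scene) ray-cast at z = 0.1 gives (537, 300) against box (536, 299.5), so it is upright and centred. Now a sharper fix on the blue box from the bright top faces.

Run:
```python
from h import *
n='top'
for f in('top0','top4'):
    im=cv2.imread(f'pics/{f}.png');hsv=cv2.cvtColor(im,cv2.COLOR_BGR2HSV)
    for nm,(x0,y0,x1,y1) in dict(blue=(345,195,395,265),red=(298,205,340,272)).items():
        H=hsv[y0:y1,x0:x1]; m=cv2.inRange(H,(8,80,110),(20,240,255)); ys,xs=np.nonzero(cv2.morphologyEx(m,2,np.ones((2,2),np.uint8)))
        if len(xs)>50: print(f,nm,rect(n,np.c_[xs+x0,ys+y0],.048))
```

```text
top0 blue [ 642.9 -124.4   99.4   58.4    1.8]
top0 red [623.4  -6.8  99.7  59.2   9.4]
top4 blue [ 642.7 -124.5   99.6   58.4    1.8]
```

```bash
python3 -m handwheel '[-1.4,0.5,0,0.3,0.3,2.2,1, -1.4,0.5,-3,0.3,0.3,2.2,1, -1.4,0.5,-6,0.3,0.3,2.2,1, -1.4,0.5,-9,0.3,0.3,2.2,1, -1.4,0.5,-11,0.3,0.3,2.2,1, -1.4,0.5,-11,0.3,0.3,2.2,1, -1.4,0.5,-11,0.3,0.3,2.2,1]' 30
```

```text
t: 14.98
eef_pos: [0.6433, -0.1263, 0.0842]
tool_rot: [-0.001, -0.014, 1.0, -0.0]
contact_force: [-0.0, 0.2, 0.3]
gripper_width: 0.999
```

```bash
python3 -m handwheel '[0,0.1,-2,0,0,0.2,1, 0,0.1,-4,0,0,0.2,1, 0,0.1,-6,0,0,0.2,1, 0,0.1,-7.6,0,0,0.2,1, 0,0.1,-7.6,0,0,0.2,1, 0,0.1,-7.6,0,0,0.2,1]' 30
python3 -m handwheel '[0,0,0,0,0,0,0, 0,0,0,0,0,0,0, 0,0,0,0,0,0,0, 0,0,0,0,0,0,0, 0,0,0,0,0,0,0, 0,0,0,0,0,0,0, 0,0,0,0,0,0,0, 0,0,0,0,0,0,0]' 30
python3 -m handwheel '[0,0,1,0,0,0,0, 0,0,3,0,0,0,0, 0,0,6,0,0,0,0, 0,0,9,0,0,0,0, 0,0,12,0,0,0,0, 0,0,14,0,0,0,0, 0,0,14,0,0,0,0, 0,0,14,0,0,0,0]' 40
```

```text
t: 15.48
eef_pos: [0.6441, -0.1251, 0.0095]
tool_rot: [-0.001, -0.016, 1.0, -0.0]
contact_force: [0.2, 0.3, -0.2]
gripper_width: 0.999
t: 16.15
eef_pos: [0.6459, -0.125, 0.0118]
tool_rot: [0.001, -0.016, 1.0, -0.0]
contact_force: [-0.7, 1.5, 7.9]
gripper_width: 0.68
t: 16.82
eef_pos: [0.6465, -0.1252, 0.1535]
tool_rot: [0.003, -0.016, 1.0, -0.0]
contact_force: [-0.0, 0.2, -2.8]
gripper_width: 0.675
```

```bash
python3 -m handwheel '[-1.9,-2.5,0,0,0,-2,0, -4,-5.2,0,0,0,-4,0, -6,-7.8,0,0,0,-6,0, -8,-10.5,0,0,0,-8,0, -10,-13,0,0,0,-11,0, -12,-15.6,0,0,0,-13,0, -13.5,-17.6,0,0,0.3,-15,0, -13.5,-17.6,0,0,0.3,-15,0]'
python3 -m handwheel '[0,0,-2,0,0,0,0, 0,0,-4,0,0,0,0, 0,0,-6,0,0,0,0, 0,0,-8,0,0,0,0, 0,0,-10,0,0,0,0, 0,0,-11,0,0,0,0, 0,0,-11,0,0,0,0, 0,0,-11,0,0,0,0]'
python3 - <<'E'
from h import *
o=get_obs();print(o['t'],o['eef_pos'],o['tool_rot'])
E
```

```text
t: 17.48
eef_pos: [0.5054, -0.3068, 0.1521]
tool_rot: [-0.003, 0.12, 0.993, -0.002]
contact_force: [-0.7, -0.9, -2.5]
gripper_width: 0.668
t: 18.15
eef_pos: [0.5047, -0.3065, 0.0414]
tool_rot: [-0.004, 0.12, 0.993, -0.002]
contact_force: [0.7, -0.3, -1.3]
gripper_width: 0.674
18.15 [ 0.50473651 -0.30649304  0.04142279] [-0.00369012  0.11990397  0.9927775  -0.00150363]
```

```bash
python3 -m handwheel '[0.6,0.5,0,0.2,-0.4,0.5,0, 0.6,0.5,-0.5,0.2,-0.4,0.5,0, 0.6,0.5,-1,0.2,-0.4,0.5,0, 0.6,0.5,-1,0.2,-0.4,0.5,0, 0.6,0.5,-1,0.2,-0.4,0.5,0]'
```

```text
t: 18.57
eef_pos: [0.5105, -0.3014, 0.0313]
tool_rot: [-0.001, 0.116, 0.993, 0.001]
contact_force: [0.2, 0.2, -2.0]
gripper_width: 0.675
```

```bash
python3 -m handwheel '[0,0,-0.5,0,0,0,0, 0,0,-1,0,0,0,0, 0,0,-1.4,0,0,0,0, 0,0,-1.5,0,0,0,0, 0,0,-1.5,0,0,0,0]'
python3 -m handwheel '[0,0,0,0,0,0,1, 0,0,0,0,0,0,1, 0,0,0,0,0,0,1, 0,0,0,0,0,0,1, 0,0,0,0,0,0,1]'
python3 -m handwheel '[0,0,3,0,0,0,1, 0,0,7,0,0,0,1, 0,0,11,0,0,0,1, 0,0,15,0,0,0,1, 0,6,15,0,0,0,1, -1,11,15,0,0,0,1, -2.6,16.6,15,0,0,0,1, -2.6,16.6,15,0,0,0,1]'
python3 - <<'E'
from h import *
o=get_obs();print(o['t'],o['eef_pos'],o['tool_rot'])
for n in('scene','top'):
    im=read_camera(n);cv2.imwrite(f'pics/{n}8.png',im[:,:,::-1])
    for p,a in blobs(im,'blue',vmin=40): print(n,p.mean(0).round(),a,'z5',rect(n,p,.005),'z48',rect(n,p,.048),'z52',rect(n,p,.052))
    for p,a in blobs(im,'blue',vmin=110): print(n,'bright',p.mean(0).round(),a,'z5',rect(n,p,.005),'z48',rect(n,p,.048),'z52',rect(n,p,.052))
n='top';x0,y0,x1,y1=410,255,480,330
H=cv2.cvtColor(im,cv2.COLOR_RGB2HSV)[y0:y1,x0:x1];m=cv2.inRange(H,(8,80,110),(20,240,255)); ys,xs=np.nonzero(cv2.morphologyEx(m,2,np.ones((2,2),np.uint8)))
print('box',rect(n,np.c_[xs+x0,ys+y0],.052))
a=cv2.imread('pics/scene8.png')[180:330,100:300];b=cv2.imread('pics/top8.png')[220:370,330:530]
cv2.imwrite('pics/c8.png',np.vstack([cv2.resize(a,None,fx=2,fy=2),cv2.resize(b,None,fx=2,fy=2)]))
E
```

```text
t: 18.98
eef_pos: [0.5104, -0.3014, 0.0161]
tool_rot: [-0.001, 0.116, 0.993, 0.001]
contact_force: [0.4, -1.3, -2.6]
gripper_width: 0.673
t: 19.4
eef_pos: [0.5105, -0.3014, 0.0162]
tool_rot: [-0.001, 0.116, 0.993, 0.001]
contact_force: [0.0, 1.1, -0.5]
gripper_width: 0.998
t: 20.07
eef_pos: [0.4847, -0.1359, 0.1666]
tool_rot: [-0.0, 0.116, 0.993, 0.001]
contact_force: [0.9, 0.7, 0.8]
gripper_width: 1.002
20.0667 [ 0.4846656  -0.1358883   0.16663469] [-1.17331100e-04  1.15795067e-01  9.93272792e-01  8.06349338e-04]
scene [166. 278.] 4065.0 z5 [ 511.4 -303.4  150.8  127.9  -13.2] z48 [ 546.3 -307.8  141.8  120.2  -13.2] z52 [ 549.6 -308.2  140.9  119.5  -13.2]
scene [234. 215.] 283.0 z5 [ 447.9 -119.8   48.1   46.7   53.7] z48 [ 486.6 -135.2   45.2   43.9   53.7] z52 [ 490.2 -136.6   45.    43.6   53.7]
scene bright [166. 277.] 4007.0 z5 [ 510.6 -303.2  149.2  127.9  -13.2] z48 [ 545.6 -307.6  140.2  120.2  -13.2] z52 [ 548.8 -308.   139.4  119.5  -13.2]
scene bright [234. 214.] 277.0 z5 [ 448.  -119.9   48.3   46.3  -29. ] z48 [ 486.7 -135.3   45.4   43.5  -29. ] z52 [ 490.3 -136.7   45.2   43.3  -29. ]
top [448. 291.] 2792.0 z5 [ 507.3 -304.9  145.6  116.5  -13. ] z48 [ 503.4 -296.6  141.1  112.9  -13. ] z52 [ 503.  -295.8  140.6  112.5  -13. ]
top bright [448. 292.] 2763.5 z5 [ 507.3 -304.9  145.3  116.1  -13.2] z48 [ 503.4 -296.6  140.8  112.4  -13.2] z52 [ 503.1 -295.8  140.4  112.1  -13.2]
box [ 507.  -301.7   97.7   56.   -13. ]
```

View pics/c8.png

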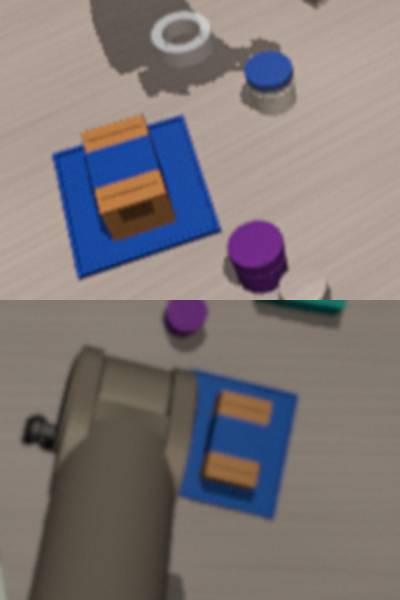

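The blue box is flat, (−1.3, −1.1) mm off the tray middle, with yaw −13.0 vs −13.2. Now the blue pot (scene crop (269,72)) at (484, −134).

```bash
python3 -m handwheel '[0,0.2,-4,0,0,0,1, 0,0.2,-7,0,0,0,1, 0,0.2,-9,0,0,0,1, 0,0.2,-10,0,0,0,1, 0,0.2,-10,0,0,0,1]' 25
```

```text
t: 20.58
eef_pos: [0.4825, -0.1284, 0.0642]
tool_rot: [-0.004, 0.111, 0.994, 0.002]
contact_force: [-0.0, -0.6, -0.3]
gripper_width: 1.003
```

```bash
python3 -m handwheel '[0.2,-0.5,0,-0.2,-0.4,0,1, 0.2,-0.5,-1,-0.2,-0.4,0,1, 0.2,-0.5,-3,-0.2,-0.4,0,1, 0.2,-0.5,-4.5,-0.2,-0.4,0,1, 0.2,-0.5,-5.2,-0.2,-0.4,0,1, 0.2,-0.5,-5.2,-0.2,-0.4,0,1, 0.2,-0.5,-5.2,-0.2,-0.4,0,1]' 25
python3 -m handwheel '[0,0,0,0,0,0,0, 0,0,0,0,0,0,0, 0,0,0,0,0,0,0, 0,0,0,0,0,0,0, 0,0,0,0,0,0,0, 0,0,0,0,0,0,0, 0,0,0,0,0,0,0, 0,0,0,0,0,0,0]' 25
python3 -m handwheel '[0,0,1,0,0,0,0, 0,0,3,0,0,0,0, 0,0,6,0,0,0,0, 0,0,9,0,0,0,0, 0,0,12,0,0,0,0, 0,0,15,0,0,0,0, 0,0,15,0,0,0,0, 0,0,15,0,0,0,0]' 30
python3 - <<'E'
from h import *
o=get_obs();print(o['t'],o['eef_pos'],o['tool_rot'])
E
```

```text
t: 21.17
eef_pos: [0.4848, -0.1338, 0.0126]
tool_rot: [0.0, 0.111, 0.994, 0.001]
contact_force: [0.9, -0.5, 0.1]
gripper_width: 1.003
t: 21.83
eef_pos: [0.4853, -0.1339, 0.0134]
tool_rot: [0.001, 0.111, 0.994, 0.001]
contact_force: [-0.8, -0.8, 5.3]
gripper_width: 0.53
t: 22.5
eef_pos: [0.4865, -0.1341, 0.1657]
tool_rot: [0.003, 0.111, 0.994, 0.001]
contact_force: [-1.0, -0.7, -1.1]
gripper_width: 0.532
22.5 [ 0.48652316 -0.13405374  0.16573759] [0.00327704 0.1112702  0.99378411 0.00115619]
```

```bash
python3 -m handwheel '[0.4,-2.5,0,0,0,0,0, 0.8,-5.5,0,0,0,0,0, 1.2,-8.5,0,0,0,0,0, 1.6,-11.5,0,0,0,0,0, 2,-14,0,-0.1,0.3,0,0, 2.3,-16,0,-0.1,0.3,0,0, 2.4,-16.7,0,-0.1,0.3,0,0, 2.4,-16.7,0,-0.1,0.3,0,0]'
python3 -m handwheel '[0,0,-1,0,0,0,0, 0,0,-3,0,0,0,0, 0,0,-5,0,0,0,0, 0,0,-7,0,0,0,0, 0,0,-7.5,0,0,0,0, 0,0,-7.5,0,0,0,0, 0,0,-7.5,0,0,0,0]'
python3 - <<'E'
from h import *
o=get_obs();print(o['t'],o['eef_pos'],o['tool_rot'])
for n in('scene',): cv2.imwrite(f'pics/{n}9.png',read_camera(n)[:,:,::-1]);print(n,proj(n,o['eef_pos']))
a=cv2.imread('pics/scene9.png')[150:330,90:270];cv2.imwrite('pics/c9.png',cv2.resize(a,None,fx=2.5,fy=2.5))
E
```

```text
t: 23.17
eef_pos: [0.5094, -0.3027, 0.1647]
tool_rot: [-0.0, 0.113, 0.994, -0.0]
contact_force: [-0.7, -0.4, -0.6]
gripper_width: 0.533
t: 23.75
eef_pos: [0.5094, -0.3017, 0.0897]
tool_rot: [-0.001, 0.112, 0.994, 0.0]
contact_force: [0.4, -0.8, -0.1]
gripper_width: 0.532
23.75 [ 0.50944125 -0.30168469  0.08965641] [-5.11994359e-04  1.12265555e-01  9.93678108e-01  3.70281008e-05]
scene [[154.82564111 246.04821927]]
```

View pics/c9.png

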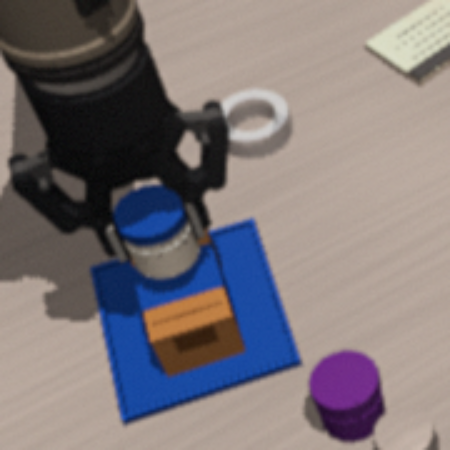

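Pot upright (crop (155,235)), over the box. Lowering to z = 0.0655.

```bash
python3 -m handwheel '[0,0,-0.6,0,0,0,0, 0,0,-1.2,0,0,0,0, 0,0,-1.8,0,0,0,0, 0,0,-2.2,0,0,0,0, 0,0,-2.4,0,0,0,0, 0,0,-2.4,0,0,0,0, 0,0,-2.4,0,0,0,0]'
```

```text
t: 24.38
eef_pos: [0.5099, -0.3024, 0.0663]
tool_rot: [0.0, 0.113, 0.994, -0.0]
contact_force: [0.2, -0.0, -1.2]
gripper_width: 0.527
```

```bash
python3 -m handwheel '[0,0,-0.1,0,0,0,0, 0,0,-0.1,0,0,0,0, 0,0,-0.1,0,0,0,0]'
python3 -m handwheel '[0,0,0,0,0,0,0.6, 0,0,0,0,0,0,0.7, 0,0,0,0,0,0,0.85, 0,0,0,0,0,0,1, 0,0,0,0,0,0,1, 0,0,0,0,0,0,1]'
python3 -m handwheel '[0,0,2,0,0,0,1, 0,0,5,0,0,0,1, 0,0,9,0,0,0,1, 0,0,13,0,0,0,1, 0,0,16,0,0,0,1, 0,5,16,0,0,0,1, 0,9,16,0,0,0,1, 0,13,16,0,0,0,1]'
python3 -m handwheel '[0,15,0,0,0,0,1, 0,15,0,0,0,0,1, 0,15,0,0,0,0,1, 0,15,0,0,0,0,1, 0,15,0,0,0,0,1, 0,15,0,0,0,0,1]'
python3 - <<'E'
from h import *
o=get_obs();print(o['t'],o['eef_pos'],o['contact_force'])
for n in('scene','top'):
    im=read_camera(n);cv2.imwrite(f'pics/{n}10.png',im[:,:,::-1])
    for c in('blue','red','green'):
        for p,a in blobs(im,c,vmin=110 if c!='green' else 40): print(n,c,p.mean(0).round(),a,'z5',rect(n,p,.005),'z48',rect(n,p,.048),'z100',rect(n,p,.1))
E
```

```text
t: 24.63
eef_pos: [0.5101, -0.3026, 0.0655]
tool_rot: [0.0, 0.113, 0.994, -0.0]
contact_force: [0.2, 0.2, 0.9]
gripper_width: 0.532
t: 25.13
eef_pos: [0.5101, -0.3026, 0.0655]
tool_rot: [0.0, 0.113, 0.994, -0.0]
contact_force: [0.1, -0.3, 0.2]
gripper_width: 0.997
t: 25.8
eef_pos: [0.51, -0.1768, 0.2263]
tool_rot: [0.001, 0.114, 0.994, -0.0]
contact_force: [1.9, 1.3, 0.4]
gripper_width: 0.999
t: 26.3
eef_pos: [0.51, -0.0251, 0.2264]
tool_rot: [0.001, 0.112, 0.994, -0.0]
contact_force: [0.7, 0.0, 0.5]
gripper_width: 0.999
26.3 [ 0.5100034  -0.02506418  0.22640166] [0.72372155 0.00456166 0.51629947]
scene blue [167. 279.] 2366.5 z5 [ 510.6 -303.1  149.   127.9  -13.3] z48 [ 545.6 -307.5  140.1  120.2  -13.3] z100 [ 587.9 -312.8  129.3  110.9  -13.3]
scene blue [153. 244.] 392.5 z5 [ 422.1 -292.1   52.8   49.6   53.6] z48 [ 462.4 -297.2   49.7   46.6   53.6] z100 [ 511.1 -303.3   45.8   43.    53.6]
scene red [407. 166.] 905.5 z5 [535.6 302.1 151.3 129.6  -7.3] z48 [569.1 261.4 142.3 121.8  -7.3] z100 [609.6 212.2 131.3 112.4  -7.3]
scene red [413. 127.] 198.0 z5 [451.4 403.3  54.1  52.
[... 214 characters left out ...]
80.3]
scene green [327. 159.] 95.5 z5 [420.3 148.   43.4  35.7  44.3] z48 [460.7 116.5  40.8  33.5  44.3] z100 [509.6  78.5  37.6  31.   44.3]
top blue [445. 292.] 3188.0 z5 [ 508.1 -300.6  145.5  124.7  -13.2] z48 [ 504.2 -292.5  140.9  120.8  -13.2] z100 [ 499.5 -282.7  135.4  116.   -13.2]
top red [188. 279.] 3239.0 z5 [531.  305.  148.1 128.1  -6.9] z48 [526.4 294.2 143.5 124.1  -6.9] z100 [520.8 281.1 137.8 119.2  -6.9]
top green [268. 246.] 304.5 z5 [613.3 118.9  55.5  35.5 -79.9] z48 [606.1 113.9  53.8  34.4 -79.9] z100 [597.4 107.8  51.7  33.1 -79.9]
top green [264. 310.] 231.5 z5 [459.6 122.7  41.7  39.2  46.5] z48 [457.2 117.6  40.4  38.   46.5] z100 [454.3 111.4  38.8  36.5  46.5]
```

View pics/scene10.png

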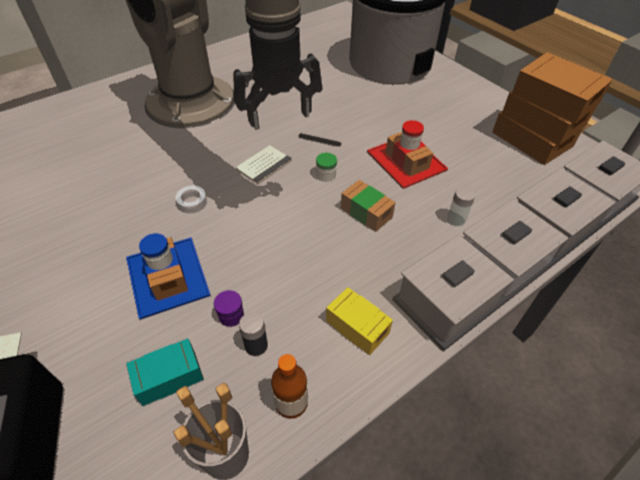

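View pics/top10.png

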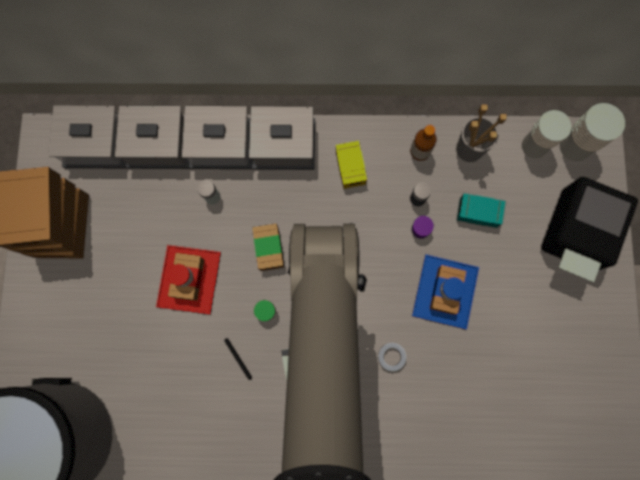

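Both stacks stand. The blue lid at z = 0.1 is (511, −303), which matches the blue tray centre (511, −303) in the scene view. The red lid is at (536.5, 300), against a red tray centre of about (536, 302). The green box and pot have not moved, and the arm is clear.

```bash
python3 -c "
from station import *
print(hand_in())"
```

```text
the job is handed in; nothing more can be done
None
```

I packed the red order first, then the blue one. In each, the box lies flat and lengthwise in its tray with the matching pot upright in the middle on top. I handed the job in at about 26 s of the 106 s allowed.

**Last checks**
- **Boxes:** each sits within about 3 mm of its tray's middle, and its angle is within 0.3° of the tray's.
- **Pots:** each lid is within about 2 mm of its tray's centre, seen in the scene camera.
- **Left alone:** the green box and pot stayed put within measuring noise, and I did not touch the look-alikes.
- **Forces:** the largest reading at the end of a move was about 8 N. The arm was clear of everything at the end.

**Disagreements**
- The two cameras differed by 3–5 mm in absolute position. I averaged them and judged centring within a single view.
- The arm sometimes stopped or settled 3–9 mm off the commanded position, and I corrected this before each placing.

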